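# Shut the key safe's drawer and flip its lever latch to locked

### The arm

A 7-joint arm with a two-finger parallel gripper is mounted at the origin on the work surface. World frame = base frame: x ahead of the robot, y to its left, z up, the work surface at z = 0. Lengths are in m, angles in rad, forces in N, time in s.
With the tool pointing down it reaches from about 0.4 to 0.85 m from the base axis. Payload 6.9 kg.
Tool frame: the origin (TCP) lies on the centre line of the jaws, within the pads' length; the fingertips stand 19 mm ahead of it and the grasp point (between the pads) is the TCP (env.tip_reach is the distance from the TCP to the fingertips, in m); z points along the fingers, y is the line along which they close (so a half turn about z gives the same grasp; the last joint's range is limited). The gripper opens to 85 mm and grips with 20 to 120 N. Pads are 22 mm wide; open, the fingers measure 114 mm over their backs; the gripper's body (76 mm by 85 mm) begins 54 mm behind the grasp point. The pads swing forward as they close: fully open they stand 13 mm farther back than shut.
Start: joints at [-1.008, 0.507, -0.238, 1.5, 0.126, 1.149, -0.155], TCP at [0.276, 0.561, 0.25] pointing down, gripper open.
Joint ranges: [-3.08, 3.08], [-0.24, 2.05], [-1.43, 1.35], [0, 2.5], [-1.52, 4.66], [0.17, 1.96], [-2.89, 2.89]. Speed limits (rad/s): [2.39, 2.39, 3.14, 3.14, 3.14, 3.14, 3.14].

### API

Orientations are given as a rotation vector (axis times angle).
In Python, from plant import env gives the robot as it stands.
- The arm moves only by the tool carry_out, never from a script. Its argument "motion" is text: rows parted by semicolons, each of 5 numbers parted by spaces: the gripper command: -1 is shut, 1 is fully open, values between are in proportion, then the shift along the tool's x, y, z in mm, then the turn about the tool's z in degrees. In form: hand x y z spin; .... A call has 1 to 20 rows; each row is the pose to reach, as a shift and turn from the pose commanded when the call began, along the tool's axes at that moment; what a row does not reach only later rows make up. A row lasts 1/12 s, in which the tool goes at most 41.7 mm and 7.16 degrees, less where a joint would pass 70% of its speed; a pose out of reach is approached as far as the arm can. A call with a gripper value outside its range is refused whole. The fingers move at their own pace and stop on an object; "grip_force" is the grip in N (left out, the last holds). Time passes only in rows, so rows that repeat a pose let the fingers close. It gives the time, the measured TCP pose, the force, the opening and the grip force at its end, in the units of the state.
- env.get_obs(): the state, without advancing time (a new reading comes with each control period).
- env.camera(name): name is "side" or "top"; returns a dict with "color" (420x560x3 uint8, red, green, blue), "fovy" (degrees; the focal length in pixels is half the picture's height over the tangent of half this angle, whatever the lens; pixels are square), "cx", "cy" (the principal point, pixels), "eye" and "attitude" of the camera in the world. Camera axes: x right, y down, z forward; pixel columns grow to the right and rows downward; lengths in m; the calibration is good to about 2 mm. A picture is of the moment at which its call begins. There is no depth.
- env.hand_in(): hands the job in; it is judged then, once.
The state is a dict: "t": time; "joint_pos": joint angles; "dq": joint speeds; "joint_torque": joint torques, N m; "ee_pos": TCP position; "tcp_rot": TCP orientation; "wrist_force": force on the tool from outside, world axes, zero at the start; "ft_torque": the same for the moment, N m; "grip_width": opening from 0.0 (shut) to 1.0 (fully open); "gripper_force": force on a finger pad.
Only numpy, scipy, OpenCV 4.12 (cv2) and the standard library are available. Lean on these libraries where they do the work, as an engineer would, in place of code of your own. Each camera call takes 0.05 s, during which the arm holds its last target. There are 200 camera calls.

### The job

The key safe with the yellow lever knob was left open with the parcel locker key in its drawer. Push its drawer fully home with the fingertips, and only then push its lever over past the middle so that it snaps to the locked side (left as seen from the robot, the green dot). Leave the key lying in the drawer, and leave the blue-knobbed safe and everything else as it is.

Things in the scene. Friction and masses are not known exactly. Their poses are not given: they have to be found in the camera images.
- yellow_safe: 130 deep x 150 wide x 80 mm tall grey steel key safe, fixed. Origin: centre of its underside; its own -x side is the front (towards the robot), +y is its left as seen from the robot, z up. The one with the yellow lever knob, left open and unlocked. A red dot on its top front edge marks the unlocked (right) side, a green dot the locked (left) side.
- yellow_safe_drawer (a joint): Travel of the drawer of the yellow safe, m: 0 fully home, up to 0.085 pulled out along the safe's -x. Friction about 1.5 N, no spring: it stays where it is left.
- yellow_safe_drawer_front (a point): Middle of the flat outer face of the drawer front (138 wide x 44 mm tall; 28 mm above the table, so the face spans heights 6 to 50 mm). It lies 65 mm in front of the safe's origin when the drawer is home. Axes as the safe. The lever's pivot sits above the drawer, 25 mm right of the middle, and sticks out 12 mm in front of the face; while unlocked its latch tongue points left from there, ending near the middle, so the left half of the face is free.
- yellow_safe_lever (a joint): Angle of the lever of the yellow safe, rad: 0 = unlocked, leaning to the safe's right (-y, red dot) by 0.6 rad from upright; 1.2 = locked, leaning to its left (+y, green dot) by 0.6 rad with the latch tongue hanging before the drawer. An over-centre spring (about 0.09 Nm, 1.5 N at the knob) drives it away from the middle (0.6) to the nearer end stop. The hinge axis is the safe's x; pivot at (-71.5, -25, 66) mm in the safe's frame.
- yellow_safe_lever_knob (a point): Centre of the yellow ball knob, 20 mm across, 60 mm from the pivot on a 9 mm wide, 5 mm thick steel arm; about 115 mm above the table at either end of the swing, 126 mm in the middle, and 71.5 mm in front of the safe's origin.
- blue_safe: 130 deep x 150 wide x 80 mm tall grey steel key safe, fixed. Origin: centre of its underside; its own -x side is the front (towards the robot), +y is its left as seen from the robot, z up. Same build with a blue lever knob; its drawer is already shut and locked. A red dot on its top front edge marks the unlocked (right) side, a green dot the locked (left) side.
- blue_safe_drawer (a joint): Travel of the drawer of the blue safe, m: 0 fully home, up to 0.085 pulled out along the safe's -x. Friction about 1.5 N, no spring: it stays where it is left.
- blue_safe_drawer_front (a point): Middle of the flat outer face of the drawer front (138 wide x 44 mm tall; 28 mm above the table, so the face spans heights 6 to 50 mm). It lies 65 mm in front of the safe's origin when the drawer is home. Axes as the safe. The lever's pivot sits above the drawer, 25 mm right of the middle, and sticks out 12 mm in front of the face; while unlocked its latch tongue points left from there, ending near the middle, so the left half of the face is free.
- blue_safe_lever (a joint): Angle of the lever of the blue safe, rad: 0 = unlocked, leaning to the safe's right (-y, red dot) by 0.6 rad from upright; 1.2 = locked, leaning to its left (+y, green dot) by 0.6 rad with the latch tongue hanging before the drawer. An over-centre spring (about 0.09 Nm, 1.5 N at the knob) drives it away from the middle (0.6) to the nearer end stop. The hinge axis is the safe's x; pivot at (-71.5, -25, 66) mm in the safe's frame.
- blue_safe_lever_knob (a point): Centre of the blue ball knob, 20 mm across, 60 mm from the pivot on a 9 mm wide, 5 mm thick steel arm; about 115 mm above the table at either end of the swing, 126 mm in the middle, and 71.5 mm in front of the safe's origin.
- yellow_safe_drawer_floor (a point): Centre of the inner floor of the yellow safe's drawer tray (97 x 118 mm inside, walls 30 mm high). Axes as the safe.
- key_center (a point): Centre of the loose yellow plastic parcel locker key, 58 x 26 x 5 mm, lying flat in the yellow safe's drawer.
- comb: Chrome folding comb, loose, lying flat, 110 (its y) x 36 x 8 mm; origin at its underside.
- trinket_box: White ceramic trinket box with lid and brass bead, loose, 90 x 90 x 73 mm; origin at the centre of its underside.
- timer: Grey plastic kitchen-style timer with a white twist dial, loose, 70 x 70 x 52 mm; origin at the centre of its underside.
- cream_jar: Small green jar with a metal cap, loose, 52 mm across, 55 mm tall; origin at the centre of its underside.
Things that resemble listed ones, but are neither listed nor needed, are in the scene too. What is shaped like the blue_safe but purple is not meant. Leave any pink look-alike of the yellow_safe alone.

How it is judged:
By the outcome, as a careful person would: the job done as asked, in the order asked, and still so for the second after the job is handed in, with the robot touching nothing.
It also fails if it takes over 43 s, if anything falls off the work surface, if the arm or the gripper's body presses on something with over 40 N, if the wrist force passes 120 N, or if a joint passes its speed limit or range.

## Working session

There is one attempt and no reset: what is moved stays moved. The work goes in short steps, Python scripts to look and compute and a tool call to move; the robot and the scene stay as the last step left them, time stands still between calls to the robot, and variables do not carry over. Pictures are saved under pics/ and viewed, at most 10 in all, crops included, and the job is handed in when it is done.

Besides the shell and the picture viewer there is one more tool, called after "Call:" by a JSON object that holds its "api" and its "payload". carry_out: Moves the arm, as the interface text tells. Its arguments: {"type":"object","properties":{"motion":{"type":"string"},"grip_force":{"type":"number"}},"required":["motion"]}

```bash
mkdir -p pics; cat > h.py <<'E'
import numpy as np, cv2
from plant import env
def shot(n,f=None):
    c=env.camera(n)
    if f: cv2.imwrite(f,c["color"][:,:,::-1])
    return c
def ray(c,u,v):
    f=c["color"].shape[0]/2/np.tan(np.radians(c["fovy"])/2)
    from scipy.spatial.transform import Rotation as R
    a=np.array(c["attitude"],float)
    M=a if a.shape==(3,3) else (R.from_rotvec(a).as_matrix() if a.size==3 else None)
    return np.array(c["eye"]),M@np.array([(u-c["cx"])/f,(v-c["cy"])/f,1])
def onz(c,u,v,z):
    o,d=ray(c,u,v); return o+d*(z-o[2])/d[2]
E
python3 - <<'E'
from h import *
for n in("top","side"):
    c=shot(n,f"pics/{n}0.png"); print(n,c["fovy"],c["cx"],c["cy"],c["eye"],c["attitude"])
o=env.get_obs(); print(o["t"],o["ee_pos"],o["tcp_rot"],env.tip_reach)
E
```

```text
top 50.686083396367366 275.94235484985586 215.14601334939874 [0.34070548 0.00896301 1.1591032 ] [-1.93816419  2.26622588 -0.24624259]
side 46.27955519310707 274.77856115330667 209.92969767744415 [-0.19849661 -0.90717166  0.76647519] [-1.97569312  0.71997362 -0.40332913]
0.1 [0.27557759 0.56053347 0.24952522] [-7.11273077e-01 -3.05968316e+00  2.40426639e-03] 0.019
```

View pics/top0.png

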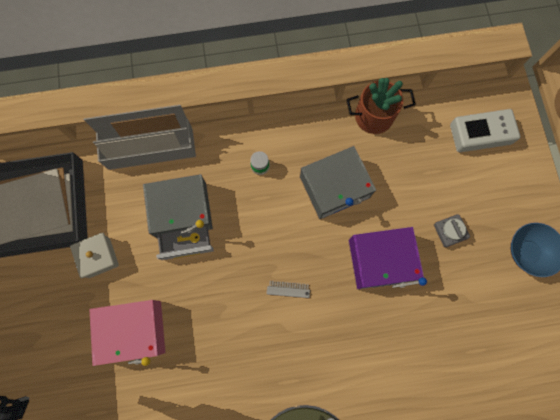

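View pics/side0.png

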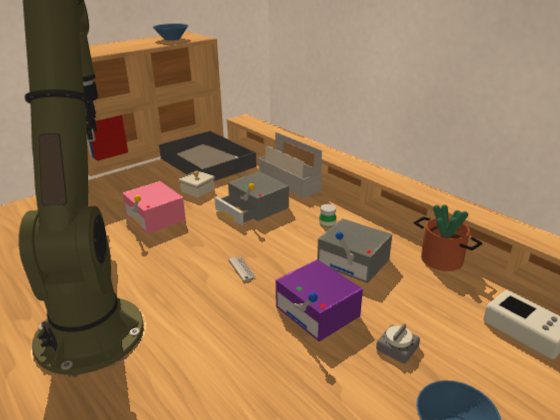

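The yellow-knob candidates are the grey safe with the open drawer (top view 180,215; knob 199,224) and the pink look-alike (127,333), which is excluded. The blue-knob ones are grey (338,183) and purple (387,258). The target is the grey safe at (180,215), since it is grey, open, and has a yellow knob on the red-dot side. I'll confirm that in an enlarged crop.

```bash
python3 - <<'E'
from h import *
c=shot("top"); s=shot("side")
a=cv2.resize(c["color"][165:270,130:230],None,fx=5.5,fy=5.5,interpolation=cv2.INTER_CUBIC)
b=cv2.resize(s["color"][165:240,200:300],None,fx=2.4,fy=2.4,interpolation=cv2.INTER_CUBIC)
im=np.zeros((578,792,3),np.uint8); im[:a.shape[0],:a.shape[1]]=a; im[:b.shape[0],552:552+b.shape[1]]=b
cv2.imwrite("pics/crop0.png",im[:,:,::-1])
def blobs(img,box,lo,hi,name):
    y0,y1,x0,x1=box; h=cv2.cvtColor(img[y0:y1,x0:x1],cv2.COLOR_RGB2HSV)
    m=cv2.inRange(h,lo,hi); n,l,st,ce=cv2.connectedComponentsWithStats(m)
    for i in range(1,n):
        if st[i,4]>=4: print(name,ce[i]+[x0,y0],st[i])
for nm,im,box in(("top",c,(165,270,130,230)),("side",s,(165,240,200,300))):
    blobs(im["color"],box,(0,150,100),(8,255,255),nm+" red")
    blobs(im["color"],box,(45,120,60),(85,255,255),nm+" green")
    blobs(im["color"],box,(19,170,130),(32,255,255),nm+" yellow")
E
```

```text
top red [201.6 215.6] [70 49  4  4 15]
top green [171.  221.2] [40 55  3  4 10]
top yellow [198.51612903 223.        ] [66 55  6  7 31]
side red [259.  194.5] [58 29  3  2  6]
side yellow [251.2        186.33333333] [49 19  6  6 30]
side yellow [227.43478261 215.04347826] [21 46 13  9 23]
```

View pics/crop0.png

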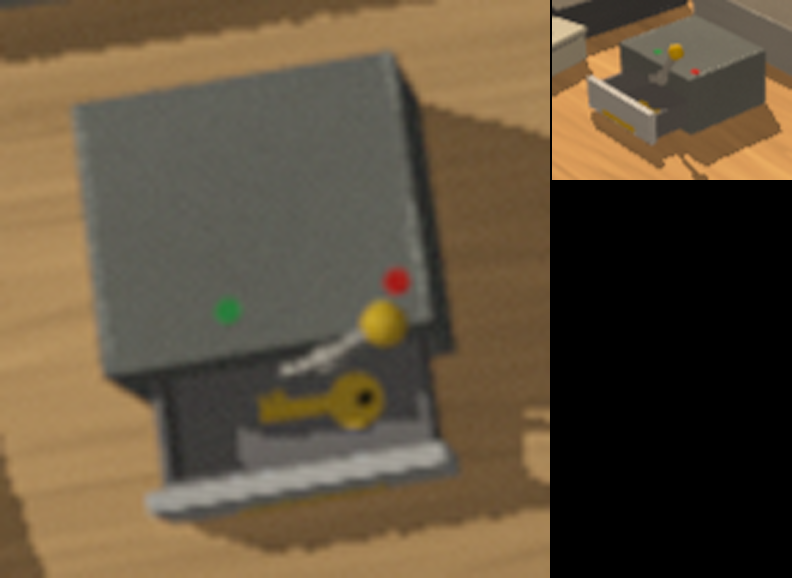

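The crop shows the grey safe with its drawer out and the key in it. The knob is at crop (383,323) on the red-dot side, and the drawer front's top edge runs from (150,502) to (447,455). This is the target.

```bash
python3 - <<'E'
from h import *
c=shot("top"); s=shot("side")
P=lambda u,v,z:onz(c,130+(u+.5)/5.5-.5,165+(v+.5)/5.5-.5,z)
cor=[P(75,103,.08),P(393,55,.08),P(432,320,.08),P(105,376,.08)]
print("corners BL BR FR FL",np.round(cor,4)); L=lambda a,b:np.linalg.norm(a-b)
print("sizes",[round(L(cor[i],cor[(i+1)%4]),4) for i in range(4)])
for n,a,b in(("left side",3,0),("right",2,1)): d=cor[b]-cor[a]; print(n,np.degrees(np.arctan2(d[1],d[0])))
for n,a,b in(("front",2,3),("back",1,0)): d=cor[b]-cor[a]; print(n,np.degrees(np.arctan2(d[1],d[0]))-90)
r,g=onz(c,201.6,215.6,.08),onz(c,171,221.2,.08); d=g-r; print("dots",r,g,L(r,g),np.degrees(np.arctan2(d[1],d[0]))-90)
e,f=P(150,510,.05),P(450,463,.05); d=e-f;print("drawer outer top edge",e,f,L(e,f),np.degrees(np.arctan2(d[1],d[0]))-90)
o1,d1=ray(c,198.5,223);o2,d2=ray(s,251.2,186.3)
t=np.linalg.lstsq(np.c_[d1,-d2],o2-o1,rcond=None)[0];print("knob",o1+d1*t[0],o2+d2*t[1])
yaw=np.radians(np.mean([0]))
print("centre",np.mean(cor,0))
E
```

```text
corners BL BR FR FL [[0.7173 0.2989 0.08  ]
 [0.7173 0.1509 0.08  ]
 [0.5898 0.1482 0.08  ]
 [0.5872 0.297  0.08  ]]
sizes [np.float64(0.148), np.float64(0.1275), np.float64(0.1488), np.float64(0.1301)]
left side 0.8641826933674784
right 1.2107535415069304
front 1.0091556938761954
back 0.018322156639072773
dots [0.6105606  0.16210099 0.08      ] [0.60824607 0.23918462 0.08      ] 0.07711836630640188 1.7198572960117957
drawer outer top edge [0.52874281 0.29030403 0.05      ] [0.52892053 0.1519861  0.05      ] 0.13831804561260927 0.07361602429178049
knob [0.5854173  0.16704836 0.1124702 ] [0.58372581 0.16813836 0.11223935]
centre [0.65292286 0.22372735 0.08      ]
```

Call:
{"api": "carry_out", "payload": {"motion": "-1 -20 -10 0 -2; -1 -50 -25 0 -4; -1 -80 -40 0 -7; -1 -110 -56 0 -9; -1 -140 -71 0 -11; -1 -170 -86 0 -13; -1 -200 -102 0 -16; -1 -230 -117 0 -18; -1 -260 -132 0 -20; -1 -290 -148 0 -23; -1 -320 -163 0 -25; -1 -335 -170 0 -26.5; -1 -340 -173 0 -27; -1 -340 -173 0 -27; -1 -340 -173 0 -27"}}

```text
t: 1.55
ee_pos: [0.5038, 0.2567, 0.2503]
tcp_rot: [0.023, -3.141, -0.001]
wrist_force: [-0.7, 0.5, -0.4]
grip_width: -0.002
gripper_force: 0.0
```

Call:
{"api": "carry_out", "payload": {"motion": "-1 2 0 20 0; -1 4 0 50 0; -1 4 0 80 0; -1 4 0 110 0; -1 4 0 140 0; -1 4 0 165 0; -1 4 0 185 0; -1 4 0 197 0; -1 4 0 200 0; -1 4 0 200 0"}}

```text
t: 2.38
ee_pos: [0.499, 0.2573, 0.0497]
tcp_rot: [0.026, -3.14, -0.0]
wrist_force: [0.2, -0.2, 0.4]
grip_width: -0.001
gripper_force: 0.0
```

```bash
python3 - <<'E'
from h import *
c=shot("top"); s=shot("side")
a=cv2.resize(c["color"][165:300,130:230],None,fx=4,fy=4,interpolation=cv2.INTER_CUBIC)
b=cv2.resize(s["color"][120:255,190:290],None,fx=4,fy=4,interpolation=cv2.INTER_CUBIC)
cv2.imwrite("pics/p1.png",np.hstack([a,b])[:,:,::-1]); print(env.get_obs()["wrist_force"])
E
```

```text
[-0.89537599 -0.44908643 -0.15534241]
```

View pics/p1.png

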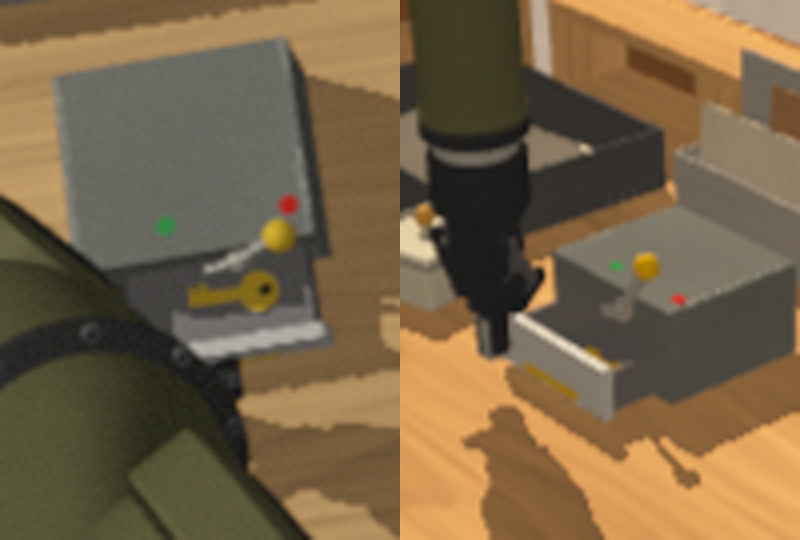

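The fingertips (side crop about 495,345) stand just in front of the left half of the drawer face. Next I push gently.

Call:
{"api": "carry_out", "payload": {"motion": "-1 -4 0 0 0; -1 -8 0 0 0; -1 -12 0 0 0; -1 -15 0 0 0; -1 -18 0 0 0; -1 -21 0 0 0; -1 -25 0 0 0; -1 -29 0 0 0; -1 -33 0 0 0; -1 -37 0 0 0; -1 -41 0 0 0; -1 -45 0 0 0; -1 -49 0 0 0; -1 -53 0 0 0; -1 -57 0 0 0; -1 -61 0 0 0; -1 -64 0 0 0; -1 -67 0 0 0; -1 -69 0 0 0; -1 -70 0 0 0"}}

```text
t: 4.15
ee_pos: [0.5708, 0.2566, 0.0502]
tcp_rot: [-0.022, 3.141, 0.0]
wrist_force: [-2.0, 0.6, 0.7]
grip_width: -0.003
gripper_force: 0.8
```

Call:
{"api": "carry_out", "payload": {"motion": "-1 -1.5 0 0 0; -1 -3 0 0 0; -1 -4 0 0 0; -1 -5 0 0 0; -1 -5 0 0 0"}}

```text
t: 4.57
ee_pos: [0.5735, 0.2566, 0.0499]
tcp_rot: [0.024, -3.138, 0.002]
wrist_force: [-7.4, 0.4, 2.6]
grip_width: -0.002
gripper_force: 0.0
```

Call:
{"api": "carry_out", "payload": {"motion": "-1 -1 0 0 0; -1 -2 0 0 0; -1 -3 0 0 0; -1 -3 0 0 0"}}

```text
t: 4.9
ee_pos: [0.5734, 0.2567, 0.0493]
tcp_rot: [0.026, -3.132, 0.004]
wrist_force: [-15.4, 0.3, 4.9]
grip_width: -0.004
gripper_force: 0.0
```

Drawer has reached its stop: 15 N with no more travel. Retreat and look.

Call:
{"api": "carry_out", "payload": {"motion": "-1 10 0 0 0; -1 30 0 0 0; -1 48 0 0 0; -1 48 0 -20 0; -1 48 -10 -50 0; -1 48 -35 -80 0; -1 40 -60 -110 0; -1 30 -85 -125 0; -1 15 -110 -130 0; -1 5 -130 -130 0; -1 -2 -140 -130 0; -1 -4 -143 -130 0; -1 -4 -143 -130 0"}}

```text
t: 5.98
ee_pos: [0.5848, 0.1133, 0.1798]
tcp_rot: [0.02, -3.141, 0.0]
wrist_force: [0.5, 0.3, 0.3]
grip_width: 0.0
gripper_force: 0.0
```

```bash
python3 - <<'E'
from h import *
c=shot("top"); s=shot("side")
a=cv2.resize(c["color"][165:300,130:230],None,fx=4,fy=4,interpolation=cv2.INTER_CUBIC)
b=cv2.resize(s["color"][120:255,190:290],None,fx=4,fy=4,interpolation=cv2.INTER_CUBIC)
cv2.imwrite("pics/p2.png",np.hstack([a,b])[:,:,::-1]); o=env.get_obs();print(o["wrist_force"],o["ee_pos"])
E
```

```text
[0.0886533  0.80739499 0.21890181] [0.58378519 0.11557695 0.17982922]
```

View pics/p2.png

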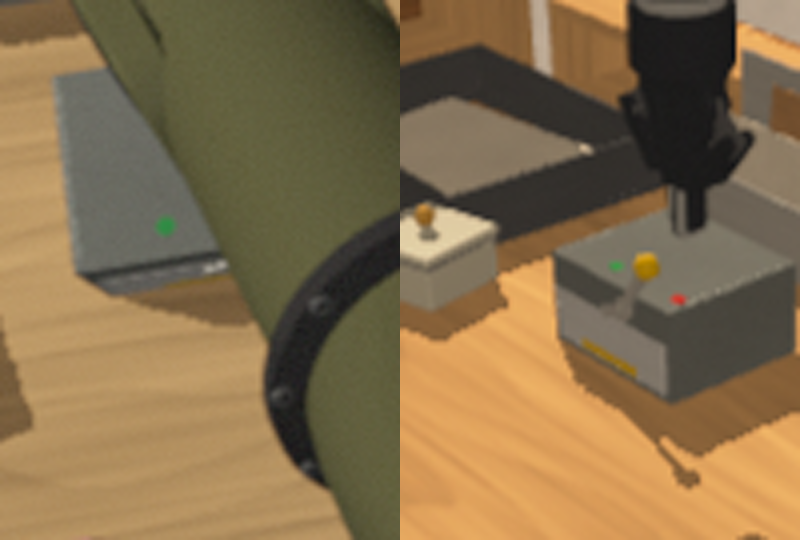

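The drawer is flush with the safe front (side crop about 610,350), and the lever is still at the red dot with its knob at (647,267). The fingers are to its right, so I lower them beside the knob and push left.

Call:
{"api": "carry_out", "payload": {"motion": "-1 0 0 15 0; -1 0 0 35 0; -1 0 0 52 0; -1 0 0 60 0; -1 0 0 62 0; -1 0 0 62 0"}}

```text
t: 6.58
ee_pos: [0.584, 0.115, 0.118]
tcp_rot: [0.025, -3.14, -0.0]
wrist_force: [0.8, 0.9, 0.6]
grip_width: 0.002
gripper_force: 0.0
```

Call:
{"api": "carry_out", "payload": {"motion": "-1 0 8 0 0; -1 0 14 0 0; -1 0 19 0 0; -1 0 24 0 0; -1 0 29 0 0; -1 0 34 0 0; -1 0 39 0 0; -1 0 44 0 0; -1 0 49 0 0; -1 0 53 0 0; -1 0 53 0 0"}}

```text
t: 7.5
ee_pos: [0.5835, 0.1688, 0.1182]
tcp_rot: [0.026, -3.141, -0.002]
wrist_force: [-0.1, 0.8, -0.4]
grip_width: 0.003
gripper_force: 0.1
```

Call:
{"api": "carry_out", "payload": {"motion": "-1 0 4 0 0; -1 0 8 0 0; -1 0 12 0 0; -1 0 16 0 0; -1 0 20 0 0; -1 0 24 0 0; -1 0 24 0 0"}}

```text
t: 8.08
ee_pos: [0.5833, 0.1922, 0.1183]
tcp_rot: [-0.025, 3.141, 0.001]
wrist_force: [0.3, 0.1, -0.9]
grip_width: -0.001
gripper_force: 0.0
```

```bash
python3 - <<'E'
from h import *
s=shot("side")
b=cv2.resize(s["color"][120:255,190:290],None,fx=4,fy=4,interpolation=cv2.INTER_CUBIC)
cv2.imwrite("pics/p3.png",b[:,:,::-1]); o=env.get_obs();print(o["wrist_force"],o["ee_pos"])
E
```

```text
[0.06314903 0.36336316 0.43128358] [0.58332855 0.19152693 0.11825367]
```

View pics/p3.png

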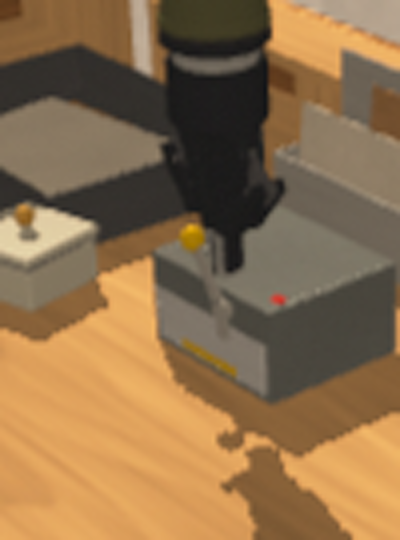

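The lever has snapped left: knob at (192,237), tongue hanging before the drawer. Back off right and up, then check.

Call:
{"api": "carry_out", "payload": {"motion": "-1 0 -10 0 0; -1 0 -30 0 0; -1 0 -50 0 0; -1 0 -60 -15 0; -1 0 -65 -45 0; -1 0 -70 -80 0; -1 5 -80 -110 0; -1 20 -100 -130 0; -1 40 -130 -140 0; -1 60 -165 -140 0; -1 80 -200 -140 0; -1 90 -230 -140 0; -1 95 -250 -140 0; -1 95 -255 -140 0; -1 95 -255 -140 0; -1 95 -255 -140 0"}}

```text
t: 9.47
ee_pos: [0.4922, -0.0655, 0.2584]
tcp_rot: [-0.021, 3.141, 0.001]
wrist_force: [-0.3, 0.6, -0.8]
grip_width: -0.0
gripper_force: 0.0
```

```bash
python3 - <<'E'
from h import *
c=shot("top"); s=shot("side")
a=cv2.resize(c["color"][165:300,130:230],None,fx=4,fy=4,interpolation=cv2.INTER_CUBIC)
b=cv2.resize(s["color"][120:255,190:290],None,fx=4,fy=4,interpolation=cv2.INTER_CUBIC)
cv2.imwrite("pics/p4.png",np.hstack([a,b])[:,:,::-1]); o=env.get_obs();print(o["t"],o["wrist_force"],o["ee_pos"])
E
```

```text
9.5667 [-0.95325689  0.47041461 -0.01933561] [ 0.49246618 -0.06419188  0.25825044]
```

View pics/p4.png

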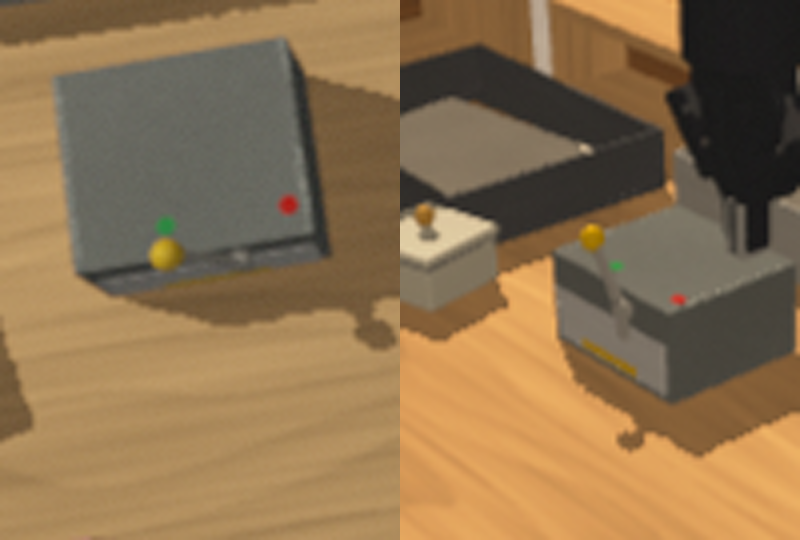

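The drawer is flush and the knob is at the green dot (top crop 165,254), with the robot clear of everything. Handing in.

```bash
python3 -c "
from plant import env
print(env.hand_in())"
```

```text
the job is handed in; nothing more can be done
None
```

The job is handed in: the yellow-knobbed safe's drawer was pushed fully home with the key left in it, then its lever was pushed over and snapped to the green-dot side, and the arm touched nothing else, finishing at about 9.6 s.

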